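Put the plating kit into its fitted trays

TASK

Set out the plating kit in the four black-rimmed white trays: stand the centrifuge tube on its cap in the small round tray, lay the small petri dish flat in the larger round tray, the slide carton in the short wide oblong tray and the marker in the long narrow tray. Everything must lie flat on the floor of its tray, inside the rim, and be let go. Leave the two large dark dishes standing among them where they are.

Things in the scene. Friction and masses are not known exactly. Their poses are not given: they have to be found in the camera images.
- tube: 50 ml centrifuge tube, clear barrel, teal screw cap; stands upside down on its cap. 115 mm high; cap 38 mm in diameter and 15 mm high at the bottom, barrel 30 mm in diameter above it (the conical end is at the top). About 40 g. Origin: centre of the cap's underside, z up along the tube.
- small_dish: Small petri dish standing among the trays, round and clear with a pale pink filling, lid on (other small dishes at the far right end of the table, out of reach beyond the spray bottle, play no part); 55 mm in diameter (50 to 55 mm between the fingers), 14 mm high (lower 12 mm solid to the touch). About 30 g. Origin: centre of its underside, z up.
- slide_carton: Closed oblong carton of microscope slides, white and blue, 33 x 83 mm (x, y), 29 mm high; the lid stays shut. About 90 g. Origin: centre of its underside, long side along its y axis, z up.
- marker: Black felt marker lying flat, 135 mm long along its y axis, 13 mm wide, 14 mm high; about 25 g. It does not roll. Origin: middle of its underside, z up.
- tube_cup: Smallest round tray (white floor, black rim), fixed to the table, for the tube: inside diameter 54 mm, outside 62 mm; floor 2.5 mm above the table, rim 10 mm above the table. Origin: centre of its underside at table height, z up.
- dish_nest: Larger round tray (white floor, black rim), fixed to the table, for the small dish: inside diameter 70 mm, outside 78 mm; floor 2.5 mm above the table, rim 6 mm above the table. Origin: centre of its underside at table height, z up.
- carton_tray: Oblong tray (white floor, black rim), the short wide one, fixed to the table, for the slide carton: inside 49 x 99 mm (x, y), outside 57 x 107 mm; floor 2.5 mm, rim 6 mm above the table. Origin: centre of its underside at table height, long side along its y axis, z up.
- marker_tray: Oblong tray (white floor, black rim), the long narrow one, fixed to the table, for the marker: inside 30 x 152 mm (x, y), outside 38 x 160 mm; floor 2.5 mm, rim 6 mm above the table. Origin: centre of its underside at table height, long side along its y axis, z up.
- big_dish_1: Large dark grey petri dish, 90 mm in diameter, 17 mm high, about 60 g. Loose bystander, does not belong in any tray. Origin: centre of its underside, z up.
- big_dish_2: Large dark blue-grey petri dish, 90 mm in diameter, 17 mm high, about 60 g. Loose bystander, does not belong in any tray. Origin: centre of its underside, z up.
There are look-alikes about, which are no part of the job. Leave any pink look-alike of the tube alone. Leave any yellow look-alike of the small_dish alone.

How it is judged:
By the outcome, as a careful person would: the job done as asked, in the order asked, and still so for the second after the job is handed in, with the robot touching nothing.
It also fails if it takes over 112 s, if anything falls off the work surface, if the arm or the gripper's body presses on something with over 40 N, if the wrist force passes 120 N, or if a joint passes its speed limit or range.

ROBOT

A 7-joint arm with a two-finger parallel gripper is mounted at the origin on a cart in front of the work surface, level with it; the furniture and walls round the work are solid. World frame = base frame: x ahead of the robot, y to its left, z up, the work surface at z = 0. Lengths are in m, angles in rad, forces in N, time in s.
With the tool pointing down it reaches from about 0.4 to 0.875 m from the base axis. Payload 4.4 kg.
Tool frame: the origin (TCP) lies midway between the tips of the shut fingers; the grasp point (between the pads) lies 19 mm behind it; z points along the fingers, y is the line along which they close (so a half turn about z gives the same grasp; the last joint's range is limited). The gripper opens to 85 mm and grips with 20 to 120 N. Pads are 22 mm wide; open, the fingers measure 114 mm over their backs; the gripper's body (76 mm by 85 mm) begins 54 mm behind the grasp point. The pads swing forward as they close: fully open they stand 13 mm farther back than shut.
Start: joints at [1.123, 0.628, 0.038, 1.517, -0.027, 0.996, -0.02], TCP at [0.242, -0.603, 0.231] pointing down, gripper open.
Joint ranges: [-3.06, 3.06], [-0.37, 2.12], [-1.25, 1.32], [0.18, 2.47], [-1.1, 4.24], [0.23, 1.98], [-2.94, 2.94]. Speed limits (rad/s): [2.57, 2.57, 3.14, 3.14, 3.14, 3.14, 3.14].

INTERFACE

Orientations are given as a rotation vector (axis times angle).
In Python, from workcell import ctrl gives the robot as it stands.
- The arm moves only by the tool send_rows, never from a script. Its argument "motion" is a list of rows, each a list of 2 entries, a list of its own where there are three numbers: the shift along the world's x, y, z in normalised numbers (1 is 200 mm), then the turn about the world's z in fractions of the full range, 1 being pi rad. A call has 1 to 5 rows; each row is the pose to reach, as a shift and turn from the pose commanded when the call began; what a row does not reach only later rows make up. A row lasts 1/10 s, in which the tool goes at most 50 mm and 8.59 degrees, less where a joint would pass 70% of its speed; a pose out of reach is approached as far as the arm can. A shift or turn number past 1, either way, is cut back to 1. A call with a gripper value outside its range is refused whole. "hand" is the opening, from 0 (shut) to 1 (fully open), set as the call begins (left out, the last holds). The fingers move at their own pace and stop on an object; "squeeze" is the grip in N (left out, the last holds). Time passes only in rows, so rows that repeat a pose let the fingers close. It gives the time, the measured TCP pose, the force, the opening and the grip force at its end, in the units of the state.
- ctrl.state(): the state, without advancing time (a new reading comes with each control period).
- ctrl.snapshot(name): name is "scene" or "top" or "wrist"; returns the picture (420x560x3 uint8, red, green, blue); there is no depth.
- ctrl.camera_info(name): a dict with "mtx" (3x3 intrinsics, pixels), "xyz" and "rotation" of the camera in the world; the wrist camera has in their place "T_tool_cam" (4x4, takes a point from camera to tool coordinates, whose origin is the TCP and whose axes are the flange's). Camera axes: x right, y down, z forward; pixel columns grow to the right and rows downward; lengths in m; the calibration is good to about 2 mm. The wrist camera is an equidistant fisheye: a pixel r from the principal point sees the ray r / f radians off the axis. A picture is of the moment at which its call begins: read the wrist's pose just before it. camera_info takes no time and is no camera call.
- ctrl.sign_off(): hands the job in; it is judged then, once.
The state is a dict: "clock": time; "joint_positions": joint angles; "qvel": joint speeds; "tau": joint torques, N m; "ee_pos": TCP position; "ee_rot": TCP orientation; "ft_force": force on the tool from outside, world axes, zero at the start; "ft_torque": the same for the moment, N m; "finger_gap": finger opening in m; "gripper_force": force on a finger pad.
Only numpy, scipy, OpenCV 4.12 (cv2) and the standard library are available. Lean on these libraries where they do the work, as an engineer would, in place of code of your own. Each camera call takes 0.05 s, during which the arm holds its last target. There are 200 camera calls.

## Working session

There is one attempt and no reset: what is moved stays moved. The work goes in short steps, Python scripts to look and compute and a tool call to move; the robot and the scene stay as the last step left them, time stands still between calls to the robot, and variables do not carry over. Pictures are saved under pics/ and viewed, at most 17 in all, crops included, and the job is handed in when it is done.

Besides the shell and the picture viewer there is one more tool, called by a JSON object that holds its "method" and its "body", one argument or row to a line. send_rows: Moves the arm, as the interface text tells. Its arguments: {"type":"object","properties":{"motion":{"type":"array"},"hand":{"type":"number"},"squeeze":{"type":"number"}},"required":["motion"]}

```bash
mkdir -p pics; python3 - <<'E'
from workcell import ctrl
import cv2
for n in ["scene","top"]:
    im=ctrl.snapshot(n); cv2.imwrite(f"pics/{n}0.png",im[:,:,::-1])
    print(ctrl.camera_info(n))
print(ctrl.camera_info("wrist"));print(ctrl.state())
t=cv2.imread("pics/top0.png"); cv2.imwrite("pics/top0b.png",cv2.resize(t,(800,600),interpolation=cv2.INTER_CUBIC))
E
```

```text
{'mtx': array([[495.59202253,   0.        , 278.06551635],
       [  0.        , 495.59202253, 208.87545271],
       [  0.        ,   0.        ,   1.        ]]), 'xyz': array([-0.18508997,  0.80607363,  0.75066343]), 'rotation': array([-0.84286268,  2.3908116 , -1.26094845])}
{'mtx': array([[423.77915125,   0.        , 279.82320703],
       [  0.        , 423.77915125, 207.52986714],
       [  0.        ,   0.        ,   1.        ]]), 'xyz': array([0.33237713, 0.00894052, 1.01826967]), 'rotation': array([-2.13993957,  2.14689048, -0.16827917])}
{'mtx': array([[325.1922621 ,   0.        , 280.44531916],
       [  0.        , 325.1922621 , 208.87293792],
       [  0.        ,   0.        ,   1.        ]]), 'T_tool_cam': array([[-1.00117825e-03, -9.56697282e-01, -2.91082993e-01,
         7.47383470e-02],
       [ 9.99999266e-01, -1.15665735e-03,  3.62073490e-04,
         5.41194167e-04],
       [-6.83078007e-04, -2.91082416e-01,  9.56697737e-01,
        -1.42982360e-01],
       [ 0.00000000e+00,  0.00000000e+00,  0.00000000e+00,
         1.00000000e+00]])}
{'clock': 0.1, 'joint_positions': array([ 1.12314824,  0.62925232,  0.03842209,  1.51829424, -0.02701883,
        0.99628476, -0.02001734]), 'qvel': array([-3.56751697e-05, -2.02329038e-03, -1.32473061e-04, -1.70392942e-03,
       -1.08168573e-03, -1.11793830e-03, -2.28552891e-03]), 'tau': array([ 1.84285156e-03, -5.64533257e+01,  1.22973327e+00, -1.93974191e+01,
        1.11746634e-02,  5.42641836e-03, -4.81618756e-06]), 'ee_pos': array([ 0.24204635, -0.60263829,  0.23047308]), 'ee_rot': array([-3.08284867e+00, -5.95831794e-01,  4.95598274e-04]), 'ft_force': array([-0.31608594,  0.28112844, -0.37646842]), 'ft_torque': array([0.01177623, 0.02427268, 0.0170689 ]), 'gripper_force': 0.0, 'finger_gap': 0.08540539955666375}
```

View pics/top0b.png

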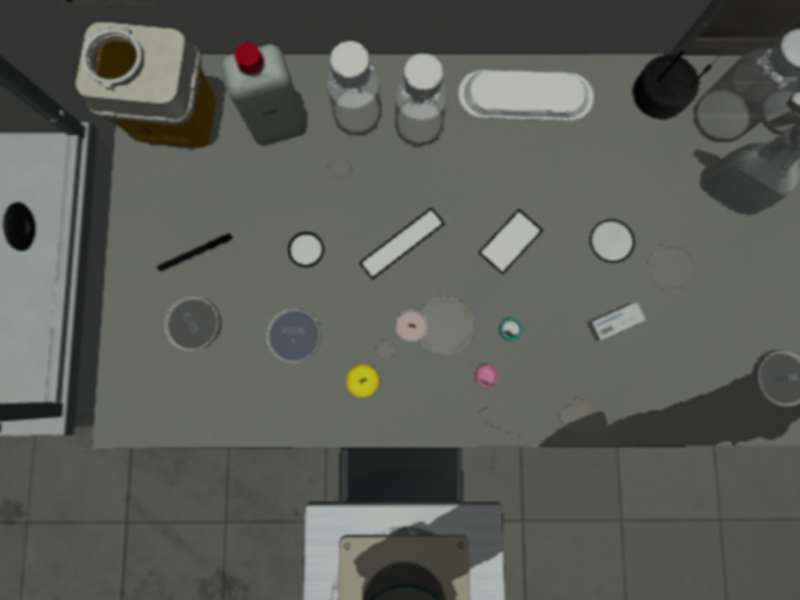

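View pics/scene0.png

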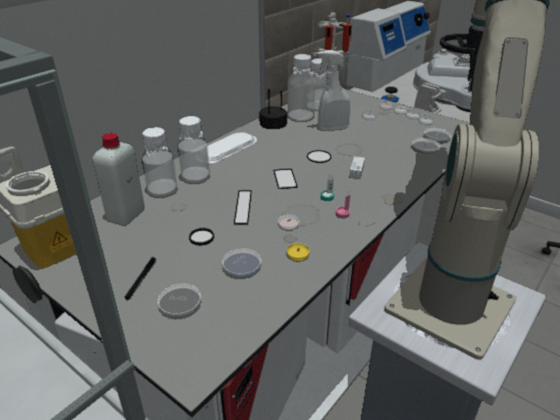

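The top view (800x600) shows the tube's teal cap at (510,328), the pink dish at (411,325), the carton at (617,321) and the marker at (195,252). The tube cup is at (306,249), the marker tray at (402,243), the carton tray at (511,241) and the dish nest at (612,241). The yellow dish (362,381) and pink tube (487,375) are the look-alikes. I'll measure by colour blobs next.

```bash
cat > h.py <<'E'
import numpy as np, cv2
from scipy.spatial.transform import Rotation as R
from workcell import ctrl
def ray_plane(o,d,z): 
    s=(z-o[2])/d[...,2]; return o+s[...,None]*d
def px2w(name,uv,z,state=None):
    ci=ctrl.camera_info(name); K=ci["mtx"]; uv=np.atleast_2d(np.asarray(uv,float))
    p=(uv-K[:2,2])/K[0,0]
    if name=="wrist":
        r=np.linalg.norm(p,axis=1,keepdims=True); d=np.hstack([p/np.maximum(r,1e-9)*np.sin(r),np.cos(r)])
        T=np.eye(4); T[:3,:3]=R.from_rotvec(state["ee_rot"]).as_matrix(); T[:3,3]=state["ee_pos"]
        T=T@ci["T_tool_cam"]; o=T[:3,3]; d=d@T[:3,:3].T
    else:
        o=ci["xyz"]; d=np.c_[p,np.ones(len(p))]@R.from_rotvec(ci["rotation"]).as_matrix().T
    return ray_plane(o,d,z)
def rect(name,mask_pts,z,state=None):
    w=px2w(name,mask_pts,z,state)[:,:2]*1000
    return cv2.minAreaRect(w.astype(np.float32))
E
python3 - <<'E'
from h import *
im=cv2.imread("pics/top0.png"); hsv=cv2.cvtColor(im,cv2.COLOR_BGR2HSV)
S=1/1.42857
def blob(nm,m,c,z,half=45):
    n,l,st,ce=cv2.connectedComponentsWithStats(m.astype(np.uint8))
    c=np.array(c)*S
    i=1+np.argmin([np.linalg.norm(ce[k]-c)+(100 if st[k,4]<15 else 0) for k in range(1,n)])
    ys,xs=np.nonzero(l==i); pts=np.c_[xs,ys].astype(float)
    w=px2w("top",pts,z)[:,:2]*1000
    r=cv2.minAreaRect(w.astype(np.float32))
    ev=np.linalg.eigh(np.cov(w.T)); a=np.degrees(np.arctan2(ev[1][1,1],ev[1][0,1]))
    print(nm,st[i,4],"cen",w.mean(0).round(1),"rect",np.round(r[0],1),np.round(r[1],1),"long axis deg",round(a,1))
V=hsv[...,2]; white=(V>150)
blob("cup",white,(306,249),.0025);blob("nest",white,(612,241),.0025)
blob("ctray",white,(511,241),.0025);blob("mtray",white,(402,243),.0025)
blob("carton",V>140,(617,321),.029);blob("marker",V<40,(195,252),.007)
blob("teal",(hsv[...,1]>90)&(abs(hsv[...,0].astype(int)-88)<15),(510,328),.012)
blob("pinkdish",(hsv[...,1]>35)&((hsv[...,0]<20)|(hsv[...,0]>165)),(411,325),.012)
blob("yellow",(hsv[...,1]>120)&(abs(hsv[...,0].astype(int)-28)<10),(362,381),.012)
blob("pinktube",(hsv[...,1]>70)&(hsv[...,0]>150),(487,375),.012)
for n,c in [("b1",(193,323)),("b2",(294,335))]: print(n,px2w("top",np.array(c)*S,.017)*1000)
cv2.imwrite("pics/c1.png",cv2.resize(im[190:300,240:480],(800,367),interpolation=cv2.INTER_CUBIC))
E
```

```text
cup 303 cen [572.4 166.7] rect [572.4 166.8] [46.2 47.1] long axis deg 171.4
nest 529 cen [ 585.8 -360.9] rect [ 585.5 -361.6] [61.6 63.7] long axis deg -158.9
ctray 702 cen [ 585.6 -185.6] rect [ 585.7 -185.8] [45.8 95.3] long axis deg 136.8
mtray 642 cen [583.   2.] rect [583.4   1.6] [ 26.7 148.6] long axis deg 128.0
carton 425 cen [ 445.  -356.5] rect [ 443.8 -354.8] [31.3 80.8] long axis deg 112.7
marker 210 cen [567.7 353.7] rect [567.5 355.9] [ 11.4 132. ] long axis deg 115.4
teal 88 cen [ 430.5 -179.5] rect [ 433. -180.] [35. 36.] long axis deg 155.5
pinkdish 232 cen [438.3 -12.5] rect [438.3 -13.1] [39.9 40.2] long axis deg -177.9
yellow 442 cen [348.   67.6] rect [347.6  67.4] [53.3 52.7] long axis deg 50.7
pinktube 189 cen [ 355.4 -136.9] rect [ 355.  -137.4] [35.5 32.7] long axis deg 94.4
b1 [[443.34900801 348.49144836  17.        ]]
b2 [[422.84722538 180.43192321  17.        ]]
```

View pics/c1.png

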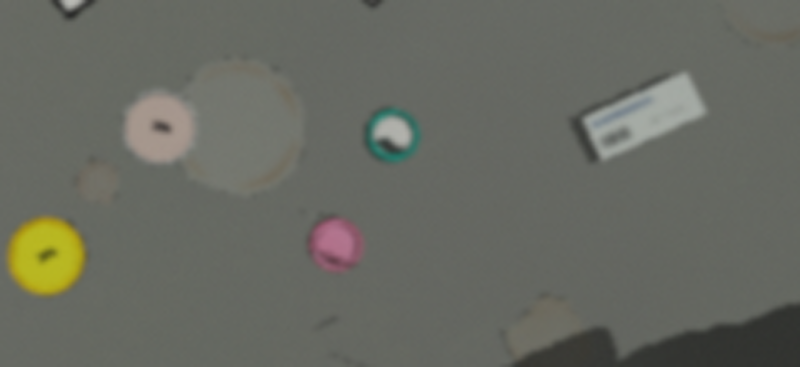

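Units first: shifts go in shares of 200 mm and turns go in shares of pi rad. So 175 mm / 200 = 0.875, 140 mm / 200 = 0.7, 0.675 rad / 3.1416 = 0.2149.

{"method": "send_rows", "body": {
  "motion": [
    [[0.08, 0.175, 0], 0.043],
    [[0.16, 0.35, 0], 0.0859],
    [[0.24, 0.525, 0], 0.1289],
    [[0.32, 0.7, 0], 0.1719],
    [[0.4, 0.875, 0], 0.2149]
  ],
  "hand": 1
}}

```text
clock: 0.6
ee_pos: [0.3225, -0.4265, 0.2311]
ee_rot: [-2.708, -1.591, 0.0]
ft_force: [1.0, 0.5, 0.2]
finger_gap: 0.0855
gripper_force: 0.0
```

Scaled: 175 mm / 200 = 0.875, 140 mm / 200 = 0.7, 0.675 rad / 3.1416 = 0.2149.

{"method": "send_rows", "body": {
  "motion": [
    [[0.08, 0.175, 0], 0.043],
    [[0.16, 0.35, 0], 0.0859],
    [[0.24, 0.525, 0], 0.1289],
    [[0.32, 0.7, 0], 0.1719],
    [[0.4, 0.875, 0], 0.2149]
  ]
}}

```text
clock: 1.1
ee_pos: [0.4024, -0.2517, 0.2312]
ee_rot: [-2.029, -2.398, 0.0]
ft_force: [0.9, -0.1, -0.4]
finger_gap: 0.0854
gripper_force: 0.0
```

Scaled: 74 mm / 200 = 0.37, 37 mm / 200 = 0.185, 0.235 rad / 3.1416 = 0.0748.

{"method": "send_rows", "body": {
  "motion": [
    [[0.075, 0.185, 0], 0.0382],
    [[0.15, 0.37, 0], 0.0748],
    [[0.15, 0.37, 0], 0.0748],
    [[0.15, 0.37, 0], 0.0748]
  ]
}}

```text
clock: 1.5
ee_pos: [0.4322, -0.1785, 0.2311]
ee_rot: [-1.739, -2.616, 0.0]
ft_force: [-0.6, -0.3, -0.8]
finger_gap: 0.0856
gripper_force: 0.0
```

```bash
cat >> h.py <<'E'
def shot(n,name="wrist"):
    s=ctrl.state(); im=ctrl.snapshot(name)[:,:,::-1].copy()
    cv2.imwrite(f"pics/{n}.png",cv2.resize(im,(800,600),interpolation=cv2.INTER_CUBIC)); return s,im
def blob(s,im,m,z,near,name="wrist",amin=60):
    n,l,st,ce=cv2.connectedComponentsWithStats(m.astype(np.uint8)); best=None
    for k in range(1,n):
        if st[k,4]<amin: continue
        ys,xs=np.nonzero(l==k); w=px2w(name,np.c_[xs,ys].astype(float),z,s)[:,:2]*1000
        c=cv2.minEnclosingCircle(w.astype(np.float32)); r=cv2.minAreaRect(w.astype(np.float32))
        d=np.hypot(*(w.mean(0)-near))
        if best is None or d<best[0]: best=(d,w.mean(0).round(1),np.round(r[0],1),np.round(r[1],1),round(r[2],1),np.round(c[0],1),round(c[1],1),
            round(np.degrees(np.arctan2(*np.linalg.eigh(np.cov(w.T))[1][::-1,1])),1))
    return best
def pose():
    s=ctrl.state(); Rm=R.from_rotvec(s["ee_rot"]).as_matrix()
    print("t",round(s["clock"],2),"tcp mm",(s["ee_pos"]*1000).round(1),"close deg",round(np.degrees(np.arctan2(Rm[1,1],Rm[0,1]))%180,1),"tilt",Rm[:2,2].round(3),"F",s["ft_force"].round(1),"gap",round(s["finger_gap"]*1000,1),"grip",round(float(s["gripper_force"]),1),"j",s["joint_positions"].round(2))
E
python3 - <<'E'
from h import *
pose(); s,im=shot("w1"); hsv=cv2.cvtColor(im,cv2.COLOR_BGR2HSV)
print(blob(s,im,(hsv[...,1]>90)&(abs(hsv[...,0].astype(int)-88)<15),.0,(432,-180)))
E
```

```text
t 1.5 tcp mm [ 432.2 -178.5  231.1] close deg 22.8 tilt [-0.001  0.   ] F [-0.6 -0.3 -0.8] gap 85.6 grip 0.0 j [ 0.66  0.4  -0.44  2.    0.23  0.79  0.48]
(np.float64(3.640799222246072), array([ 434.1, -183. ]), array([ 433.9, -183.3]), array([37.7, 38.5]), 22.7, array([ 434. , -183.1]), 19.7, np.float64(126.3))
```

View pics/w1.png

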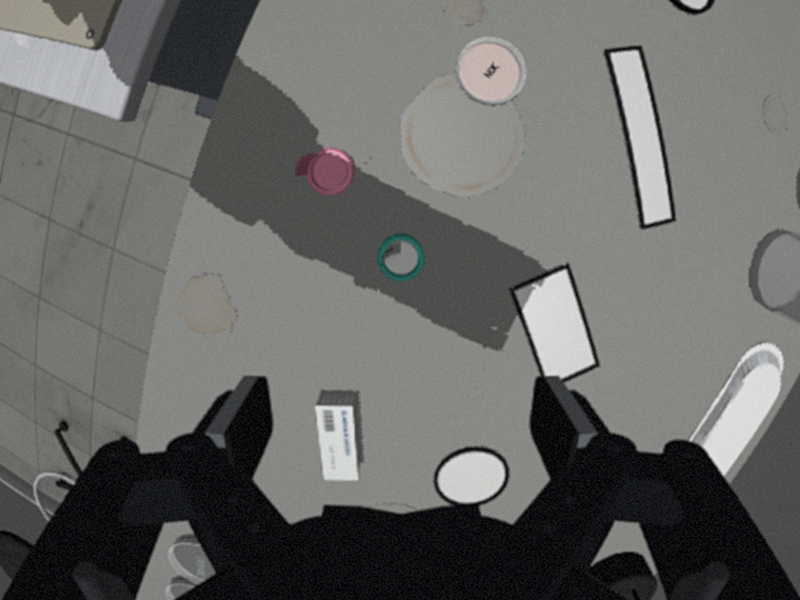

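The wrist view (800x600) shows the tube's teal ring at (401,257), right below the gripper; the pink look-alike at (331,172) is clear of it. The pink dish is at (491,71) and the carton at (338,440).

Scaled: -180 mm / 200 = -0.9, -2.5 mm / 200 = -0.0125.

{"method": "send_rows", "body": {
  "motion": [
    [[0.005, -0.0125, -0.2], 0],
    [[0.005, -0.0125, -0.4], 0],
    [[0.005, -0.0125, -0.6], 0],
    [[0.005, -0.0125, -0.775], 0],
    [[0.005, -0.0125, -0.9], 0]
  ]
}}

```text
clock: 2.05
ee_pos: [0.4314, -0.1834, 0.0491]
ee_rot: [-1.744, -2.61, 0.003]
ft_force: [0.5, -0.4, -0.3]
finger_gap: 0.085
gripper_force: 0.0
```

{"method": "send_rows", "body": {
  "motion": [
    [[0, 0, 0], 0],
    [[0, 0, 0], 0],
    [[0, 0, 0], 0],
    [[0, 0, 0], 0],
    [[0, 0, 0], 0]
  ],
  "hand": 0.2,
  "squeeze": 25
}}

```text
clock: 2.55
ee_pos: [0.434, -0.1825, 0.0527]
ee_rot: [1.741, 2.612, 0.0]
ft_force: [-0.3, -0.6, 7.6]
finger_gap: 0.0284
gripper_force: 26.8
```

{"method": "send_rows", "body": {
  "motion": [
    [[0, 0, 0], 0],
    [[0, 0, 0], 0],
    [[0, 0, 0], 0],
    [[0, 0, 0], 0],
    [[0, 0, 0], 0]
  ]
}}

```text
clock: 3.05
ee_pos: [0.4341, -0.1825, 0.0527]
ee_rot: [1.74, 2.612, 0.0]
ft_force: [-1.1, -0.1, 7.7]
finger_gap: 0.0282
gripper_force: 26.8
```

```bash
python3 - <<'E'
from h import *
pose()
# refine other things from earlier wrist image w1
s=dict(ee_pos=np.array([.4322,-.1785,.2311]),ee_rot=np.array([-1.739,-2.616,0.]))
im=cv2.resize(cv2.imread("pics/w1.png"),(560,420),interpolation=cv2.INTER_AREA); hsv=cv2.cvtColor(im,cv2.COLOR_BGR2HSV);V=hsv[...,2]
for n,z,near in [("ctray",.0025,(585,-186)),("mtray",.0025,(583,2)),("nest",.0025,(585,-361))]:
    print(n,blob(s,im,V>190,z,near))
print("carton",blob(s,im,V>180,.029,(445,-355)))
print("dish",blob(s,im,(hsv[...,1]>28)&((hsv[...,0]<15)|(hsv[...,0]>165))&(V>120),.010,(438,-13)))
E
```

```text
t 3.05 tcp mm [ 434.1 -182.5   52.7] close deg 22.7 tilt [ 0.002 -0.001] F [-1.1 -0.1  7.7] gap 28.2 grip 26.8 j [ 0.5   0.7  -0.23  2.15  0.46  0.34  0.27]
ctray (np.float64(1.567067718664497), array([ 586.5, -185.8]), array([ 586.4, -186.8]), array([47.4, 97. ]), 46.9, array([ 590.7, -182.6]), 50.1, np.float64(134.6))
mtray (np.float64(0.6904962862848112), array([583.5,   1.5]), array([584.3,   0.9]), array([ 27.5, 150. ]), 38.1, array([584.2,   0.6]), 75.5, np.float64(128.0))
nest (np.float64(1.7323550258222755), array([ 586.6, -361.6]), array([ 587.2, -362. ]), array([65.3, 62.9]), 20.1, array([ 587.2, -362.4]), 33.1, np.float64(-140.7))
carton (np.float64(1.5749135078622751), array([ 444.9, -356.6]), array([ 444.5, -355.9]), array([32.4, 81.3]), 23.7, array([ 443.9, -356.1]), 42.8, np.float64(112.6))
dish (np.float64(147.3329183035104), array([ 357., -136.]), array([ 357. , -136.3]), array([28.3, 35.1]), 21.5, array([ 355.5, -137. ]), 18.1, np.float64(106.7))
```

Scaled: 80 mm / 200 = 0.4, 60 mm / 200 = 0.3.

{"method": "send_rows", "body": {
  "motion": [
    [[0, 0, 0.075], 0],
    [[0, 0, 0.175], 0],
    [[0, 0, 0.3], 0],
    [[0.025, 0.06, 0.4], 0],
    [[0.07, 0.175, 0.4], 0]
  ]
}}

```text
clock: 3.55
ee_pos: [0.4485, -0.1488, 0.1342]
ee_rot: [1.744, 2.606, 0.001]
ft_force: [0.2, 0.3, -0.6]
finger_gap: 0.0283
gripper_force: 26.1
```

Scaled: 175 mm / 200 = 0.875, 140 mm / 200 = 0.7.

{"method": "send_rows", "body": {
  "motion": [
    [[0.07, 0.175, 0], 0],
    [[0.14, 0.35, 0], 0],
    [[0.21, 0.525, 0], 0],
    [[0.28, 0.7, 0], 0],
    [[0.35, 0.875, 0], 0]
  ]
}}

```text
clock: 4.05
ee_pos: [0.5178, 0.0296, 0.1321]
ee_rot: [1.741, 2.614, 0.001]
ft_force: [1.0, 0.6, 0.1]
finger_gap: 0.029
gripper_force: 26.1
```

Scaled: 138 mm / 200 = 0.69, 130 mm / 200 = 0.65.

{"method": "send_rows", "body": {
  "motion": [
    [[0.07, 0.175, 0], 0],
    [[0.14, 0.35, 0], 0],
    [[0.21, 0.525, 0], 0],
    [[0.26, 0.65, 0], 0],
    [[0.2775, 0.69, 0], 0]
  ]
}}

```text
clock: 4.55
ee_pos: [0.5733, 0.1705, 0.1322]
ee_rot: [-1.736, -2.618, -0.006]
ft_force: [-0.4, 0.4, -1.2]
finger_gap: 0.0283
gripper_force: 26.1
```

Scaled: -40 mm / 200 = -0.2, -30 mm / 200 = -0.15.

{"method": "send_rows", "body": {
  "motion": [
    [[0, 0, 0], 0],
    [[0, 0, 0], 0],
    [[0, 0, -0.075], 0],
    [[0, 0, -0.15], 0],
    [[0, 0, -0.2], 0]
  ]
}}

```text
clock: 5.05
ee_pos: [0.5719, 0.1642, 0.09]
ee_rot: [-1.743, -2.613, 0.004]
ft_force: [-0.3, -0.4, -0.4]
finger_gap: 0.0287
gripper_force: 26.1
```

```bash
python3 - <<'E'
from h import *
pose(); s,im=shot("w2"); hsv=cv2.cvtColor(im,cv2.COLOR_BGR2HSV);V=hsv[...,2]
shot("s2","scene")
print(blob(s,im,(V>190),.0025,(572,167)))
print(blob(s,im,(hsv[...,1]>90)&(abs(hsv[...,0].astype(int)-88)<15),.05,(572,167)))
E
```

```text
t 5.05 tcp mm [571.9 164.2  90. ] close deg 22.6 tilt [-0.002 -0.002] F [-0.3 -0.4 -0.4] gap 28.7 grip 26.1 j [-0.15  0.75 -0.29  1.79  0.32  0.66 -0.23]
(np.float64(17.24748352296949), array([557.4, 176.3]), array([557.9, 177.1]), array([41.5, 15. ]), 54.3, array([561.2, 174.7]), 20.9, np.float64(52.9))
(np.float64(1.9794441984314426), array([571.5, 168.9]), array([571.1, 166.5]), array([37.2, 38.9]), 58.9, array([570.5, 166.6]), 19.9, np.float64(137.4))
```

View pics/w2.png

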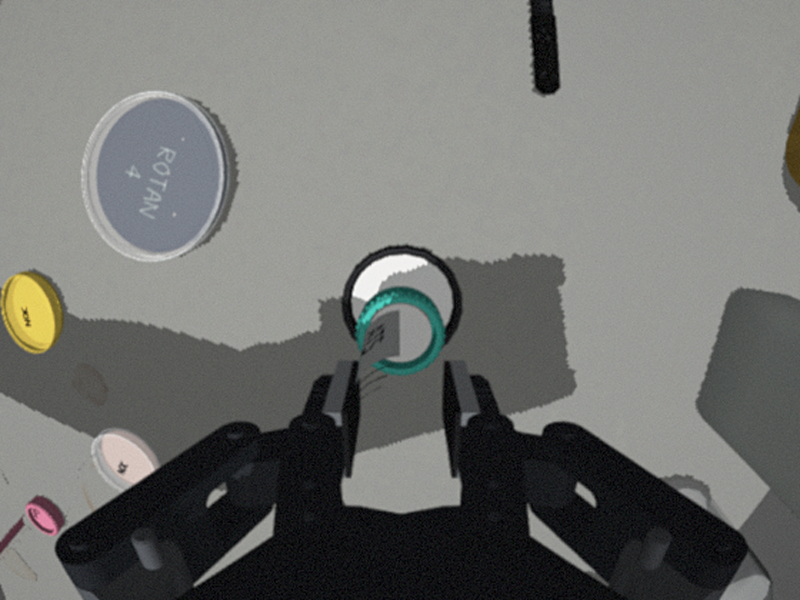

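The teal cap is held at (401,331), level above the cup, whose rim is centred at about (402,301).

```bash
python3 - <<'E'
from h import *
s=ctrl.state()
S=.7
print(px2w("wrist",np.array([[402.5,246],[343,303],[462,300],[402,356]])*S,.010,s)*1000)
print(px2w("wrist",np.array([[401,331],[357,331],[445,331]])*S,.047,s)*1000)
E
```

```text
[[559.82277636 195.07575194  10.        ]
 [543.27605928 156.69453302  10.        ]
 [598.05416119 181.27639772  10.        ]
 [581.95246664 141.34463684  10.        ]]
[[570.7676005  167.23816807  47.        ]
 [553.3825299  159.92686537  47.        ]
 [588.17342623 174.46112555  47.        ]]
```

Scaled: -35 mm / 200 = -0.175, -33 mm / 200 = -0.165.

{"method": "send_rows", "body": {
  "motion": [
    [[0, 0.005, -0.06], 0],
    [[0, 0.005, -0.11], 0],
    [[0, 0.005, -0.145], 0],
    [[0, 0.005, -0.165], 0],
    [[0, 0.005, -0.175], 0]
  ]
}}

```text
clock: 5.65
ee_pos: [0.5725, 0.1673, 0.0557]
ee_rot: [-1.741, -2.615, 0.001]
ft_force: [0.2, 0.2, -0.0]
finger_gap: 0.0286
gripper_force: 26.1
```

Scaled: -2 mm / 200 = -0.01, -1 mm / 200 = -0.005.

{"method": "send_rows", "body": {
  "motion": [
    [[0, 0, -0.005], 0],
    [[0, 0, -0.01], 0],
    [[0, 0, -0.01], 0]
  ]
}}

```text
clock: 5.95
ee_pos: [0.5727, 0.1674, 0.0553]
ee_rot: [1.741, 2.615, 0.0]
ft_force: [-2.5, -0.3, 5.0]
finger_gap: 0.0283
gripper_force: 26.8
```

{"method": "send_rows", "body": {
  "motion": [
    [[0, 0, 0], 0],
    [[0, 0, 0], 0],
    [[0, 0, 0], 0],
    [[0, 0, 0], 0],
    [[0, 0, 0], 0]
  ],
  "hand": 1
}}

```text
clock: 6.45
ee_pos: [0.5727, 0.1673, 0.0542]
ee_rot: [-1.741, -2.615, -0.0]
ft_force: [0.1, 0.3, 0.0]
finger_gap: 0.0853
gripper_force: 0.0
```

Scaled: 140 mm / 200 = 0.7, 110 mm / 200 = 0.55.

{"method": "send_rows", "body": {
  "motion": [
    [[0, 0, 0.075], 0],
    [[0, 0, 0.2], 0],
    [[0, 0, 0.375], 0],
    [[0, 0, 0.55], 0],
    [[0, 0, 0.7], 0]
  ]
}}

```text
clock: 6.95
ee_pos: [0.573, 0.1676, 0.1973]
ee_rot: [1.74, 2.614, 0.003]
ft_force: [1.0, -0.6, 0.4]
finger_gap: 0.085
gripper_force: 0.0
```

Scaled: -180 mm / 200 = -0.9, -151 mm / 200 = -0.755.

{"method": "send_rows", "body": {
  "motion": [
    [[-0.14, -0.19, 0], 0],
    [[-0.28, -0.38, 0], 0],
    [[-0.42, -0.565, 0], 0],
    [[-0.56, -0.755, 0], 0],
    [[-0.67, -0.9, 0], 0]
  ]
}}

```text
clock: 7.45
ee_pos: [0.4367, -0.0149, 0.1952]
ee_rot: [1.742, 2.613, -0.002]
ft_force: [0.1, -0.6, 0.1]
finger_gap: 0.0849
gripper_force: 0.0
```

{"method": "send_rows", "body": {
  "motion": [
    [[0, 0, 0], 0],
    [[0, 0, 0], 0]
  ]
}}

```text
clock: 7.65
ee_pos: [0.4392, -0.0131, 0.1954]
ee_rot: [1.742, 2.612, 0.002]
ft_force: [0.6, 0.8, 0.4]
finger_gap: 0.0854
gripper_force: 0.0
```

```bash
python3 - <<'E'
from h import *
pose(); s,im=shot("w3")
shot("s3","scene")
E
```

```text
t 7.65 tcp mm [439.2 -13.1 195.4] close deg 22.6 tilt [ 0.002 -0.   ] F [0.6 0.8 0.4] gap 85.4 grip 0.0 j [ 0.24  0.41 -0.38  2.11  0.24  0.66  0.1 ]
```

View pics/w3.png

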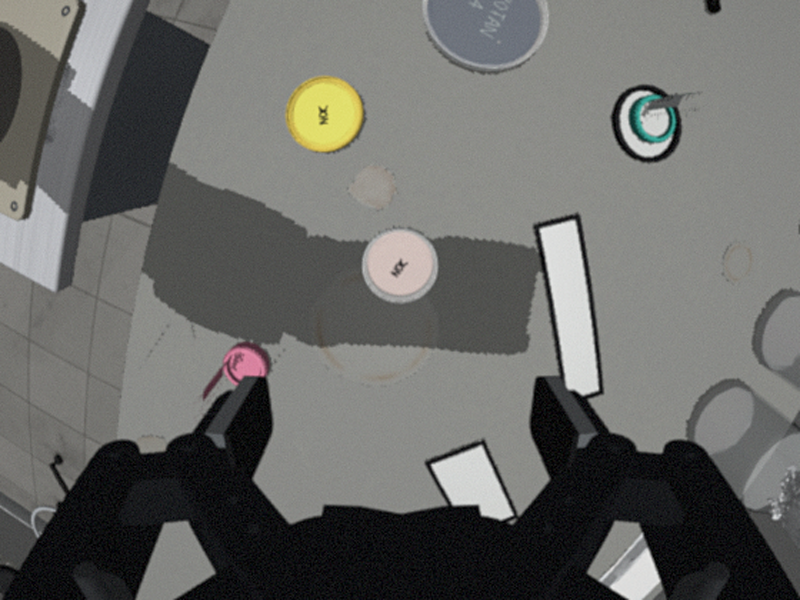

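View pics/s3.png

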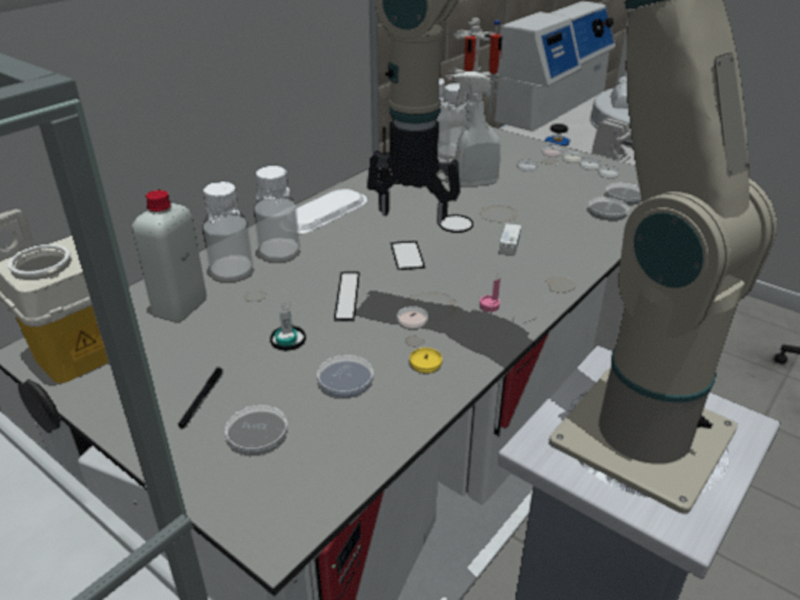

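The tube stands in its cup (scene view, 287,330). In the wrist view the pink dish has its rim from x 362 to 438 and y 228 to 302, centre (400,265).

```bash
python3 - <<'E'
from h import *
s=ctrl.state()
print(px2w("wrist",np.array([[400,265],[362,265],[438,265],[400,228],[400,302]])*.7,.010,s)*1000)
E
```

```text
[[440.90925001 -12.49022559  10.        ]
 [415.46275585 -23.059913    10.        ]
 [466.3158934   -1.81710982  10.        ]
 [430.47834493  12.46485094  10.        ]
 [451.7243779  -38.3696792   10.        ]]
```

Scaled: -180 mm / 200 = -0.9, -165 mm / 200 = -0.825.

{"method": "send_rows", "body": {
  "motion": [
    [[0.01, 0.0025, -0.225], 0],
    [[0.01, 0.0025, -0.45], 0],
    [[0.01, 0.0025, -0.65], 0],
    [[0.01, 0.0025, -0.825], 0],
    [[0.01, 0.0025, -0.9], 0]
  ]
}}

```text
clock: 8.25
ee_pos: [0.4393, -0.0111, 0.0119]
ee_rot: [-1.735, -2.615, 0.008]
ft_force: [0.3, -0.8, 0.4]
finger_gap: 0.0853
gripper_force: 0.0
```

Scaled: -10 mm / 200 = -0.05, -5 mm / 200 = -0.025.

{"method": "send_rows", "body": {
  "motion": [
    [[0, 0, -0.025], 0],
    [[0, 0, -0.05], 0],
    [[0, 0, -0.05], 0],
    [[0, 0, -0.05], 0]
  ]
}}

```text
clock: 8.65
ee_pos: [0.4414, -0.0113, 0.0048]
ee_rot: [1.739, 2.616, 0.001]
ft_force: [0.5, -0.0, 0.1]
finger_gap: 0.0857
gripper_force: 0.0
```

Scaled: -3 mm / 200 = -0.015.

{"method": "send_rows", "body": {
  "motion": [
    [[0, 0, -0.015], 0],
    [[0, 0, -0.015], 0],
    [[0, 0, -0.015], 0],
    [[0, 0, -0.015], 0],
    [[0, 0, -0.015], 0]
  ],
  "hand": 0.45,
  "squeeze": 25
}}

```text
clock: 9.15
ee_pos: [0.4411, -0.0119, 0.0024]
ee_rot: [1.74, 2.615, 0.001]
ft_force: [-0.3, -0.2, 6.3]
finger_gap: 0.0485
gripper_force: 25.6
```

{"method": "send_rows", "body": {
  "motion": [
    [[0, 0, 0], 0],
    [[0, 0, 0], 0],
    [[0, 0, 0], 0]
  ]
}}

```text
clock: 9.45
ee_pos: [0.4411, -0.012, 0.0025]
ee_rot: [1.74, 2.615, 0.001]
ft_force: [-0.2, 0.8, 6.5]
finger_gap: 0.0486
gripper_force: 25.6
```

Scaled: 80 mm / 200 = 0.4, 78 mm / 200 = 0.39.

{"method": "send_rows", "body": {
  "motion": [
    [[0, 0, 0.06], 0],
    [[0, 0, 0.15], 0],
    [[0, 0, 0.275], 0],
    [[0.025, -0.06, 0.39], 0],
    [[0.09, -0.215, 0.4], 0]
  ]
}}

```text
clock: 9.95
ee_pos: [0.4598, -0.0528, 0.0845]
ee_rot: [1.732, 2.618, 0.006]
ft_force: [1.3, -0.2, -0.3]
finger_gap: 0.0484
gripper_force: 26.1
```

Scaled: -180 mm / 200 = -0.9, -144 mm / 200 = -0.72.

{"method": "send_rows", "body": {
  "motion": [
    [[0.075, -0.18, 0], 0],
    [[0.15, -0.36, 0], 0],
    [[0.225, -0.54, 0], 0],
    [[0.3, -0.72, 0], 0],
    [[0.375, -0.9, 0], 0]
  ]
}}

```text
clock: 10.45
ee_pos: [0.5337, -0.237, 0.0819]
ee_rot: [-1.741, -2.614, 0.0]
ft_force: [1.6, 0.5, -0.3]
finger_gap: 0.0486
gripper_force: 26.1
```

Scaled: -126 mm / 200 = -0.63, -108 mm / 200 = -0.54.

{"method": "send_rows", "body": {
  "motion": [
    [[0.075, -0.18, 0], 0],
    [[0.15, -0.36, 0], 0],
    [[0.225, -0.54, 0], 0],
    [[0.26, -0.63, 0], 0],
    [[0.26, -0.63, 0], 0]
  ]
}}

```text
clock: 10.95
ee_pos: [0.5853, -0.3653, 0.0811]
ee_rot: [1.747, 2.61, -0.002]
ft_force: [0.2, 0.2, -0.2]
finger_gap: 0.0485
gripper_force: 26.1
```

Scaled: -50 mm / 200 = -0.25, -35 mm / 200 = -0.175.

{"method": "send_rows", "body": {
  "motion": [
    [[0, 0, -0.075], 0],
    [[0, 0, -0.175], 0],
    [[0, 0, -0.25], 0],
    [[0, 0, -0.25], 0]
  ]
}}

```text
clock: 11.35
ee_pos: [0.5831, -0.3593, 0.028]
ee_rot: [-1.735, -2.611, 0.002]
ft_force: [-0.8, -0.1, -1.1]
finger_gap: 0.0486
gripper_force: 26.1
```

```bash
python3 - <<'E'
from h import *
pose(); s,im=shot("w4")
E
```

```text
t 11.35 tcp mm [ 583.1 -359.3   28. ] close deg 22.8 tilt [-0.006  0.003] F [-0.8 -0.1 -1.1] gap 48.6 grip 26.1 j [ 0.85  1.01 -0.64  1.52  0.73  0.87  0.35]
```

View pics/w4.png

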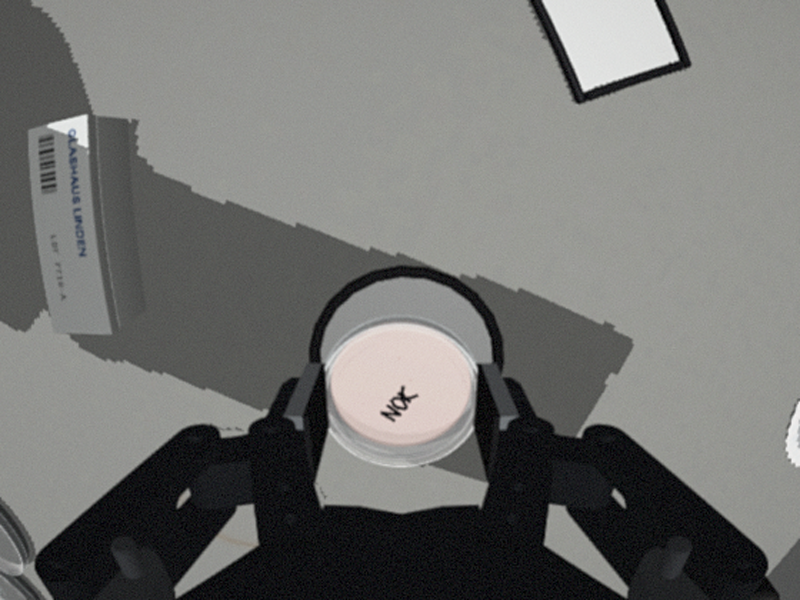

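The dish is held level at about (400,390). The nest's outer rim is at left 311, right 503 and top 266, so it sits slightly to the right of the dish.

```bash
python3 - <<'E'
from h import *
s=ctrl.state()
p=px2w("wrist",np.array([[406,266],[311,350],[503,350],[346,290],[466,290]])*.7,.006,s)[:,:2]*1000
from scipy.optimize import least_squares
f=least_squares(lambda c:np.hypot(*(p-c).T)-39,[586,-361]);print(f.x,f.fun.round(1))
pose()
q=px2w("wrist",np.array([[400,383],[326,385],[475,385]])*.7,.028+.010,s)*1000;print(q)
E
```

```text
[ 588.82952476 -363.24975333] [ 1.2 -0.6 -0.3 -0.4 -0.9]
t 11.4 tcp mm [ 584.3 -359.8   29.7] close deg 22.8 tilt [-0.004  0.002] F [-0.4  0.6  0.3] gap 48.6 grip 26.1 j [ 0.85  1.01 -0.64  1.52  0.73  0.87  0.35]
[[ 583.13191336 -356.194804     38.        ]
 [ 561.1161097  -366.55585577   38.        ]
 [ 606.19716215 -347.58413805   38.        ]]
```

{"method": "send_rows", "body": {
  "motion": [
    [[0, 0, 0], 0],
    [[0, 0, 0], 0]
  ]
}}

```text
clock: 11.6
ee_pos: [0.5864, -0.3612, 0.0327]
ee_rot: [1.74, 2.614, 0.0]
ft_force: [0.3, -1.1, 0.3]
finger_gap: 0.0483
gripper_force: 26.1
```

{"method": "send_rows", "body": {
  "motion": [
    [[0.005, -0.0025, -0.05], 0],
    [[0.005, -0.0025, -0.09], 0],
    [[0.005, -0.0025, -0.115], 0],
    [[0.005, -0.0025, -0.125], 0],
    [[0.005, -0.0025, -0.13], 0]
  ]
}}

```text
clock: 12.1
ee_pos: [0.5865, -0.3616, 0.0054]
ee_rot: [-1.741, -2.614, 0.0]
ft_force: [0.1, -0.4, -0.4]
finger_gap: 0.0481
gripper_force: 26.1
```

Scaled: -2 mm / 200 = -0.01, -1 mm / 200 = -0.005.

{"method": "send_rows", "body": {
  "motion": [
    [[0, 0, -0.005], 0],
    [[0, 0, -0.01], 0],
    [[0, 0, -0.01], 0]
  ]
}}

```text
clock: 12.4
ee_pos: [0.5867, -0.3618, 0.0051]
ee_rot: [1.741, 2.615, -0.001]
ft_force: [-2.2, 0.6, 5.5]
finger_gap: 0.0485
gripper_force: 26.7
```

{"method": "send_rows", "body": {
  "motion": [
    [[0, 0, 0], 0],
    [[0, 0, 0], 0],
    [[0, 0, 0], 0],
    [[0, 0, 0], 0],
    [[0, 0, 0], 0]
  ],
  "hand": 1
}}

```text
clock: 12.9
ee_pos: [0.5866, -0.3618, 0.0037]
ee_rot: [-1.741, -2.615, 0.0]
ft_force: [0.8, 0.5, 0.3]
finger_gap: 0.0853
gripper_force: 0.0
```

Scaled: 165 mm / 200 = 0.825, 125 mm / 200 = 0.625.

{"method": "send_rows", "body": {
  "motion": [
    [[0, 0, 0.075], 0],
    [[0, 0, 0.225], 0],
    [[0, 0, 0.425], 0],
    [[0, 0, 0.625], 0],
    [[0, 0, 0.825], 0]
  ]
}}

```text
clock: 13.4
ee_pos: [0.5867, -0.3615, 0.1717]
ee_rot: [1.74, 2.615, 0.0]
ft_force: [0.4, -0.6, 0.2]
finger_gap: 0.0855
gripper_force: 0.0
```

Scaled: -142 mm / 200 = -0.71, -120 mm / 200 = -0.6.

{"method": "send_rows", "body": {
  "motion": [
    [[-0.2, 0.0075, 0], 0],
    [[-0.4, 0.015, 0], 0],
    [[-0.6, 0.0225, 0], 0],
    [[-0.71, 0.03, 0], 0],
    [[-0.71, 0.03, 0], 0]
  ]
}}

```text
clock: 13.9
ee_pos: [0.4407, -0.3567, 0.1698]
ee_rot: [-1.743, -2.611, 0.006]
ft_force: [-0.3, -0.5, -0.1]
finger_gap: 0.0855
gripper_force: 0.0
```

{"method": "send_rows", "body": {
  "motion": [
    [[0, 0, 0], 0],
    [[0, 0, 0], 0],
    [[0, 0, 0], 0]
  ]
}}

```text
clock: 14.2
ee_pos: [0.4461, -0.3554, 0.1692]
ee_rot: [1.739, 2.615, 0.001]
ft_force: [0.7, 0.1, 0.4]
finger_gap: 0.0852
gripper_force: 0.0
```

```bash
python3 - <<'E'
from h import *
pose(); s,im=shot("w5"); hsv=cv2.cvtColor(im,cv2.COLOR_BGR2HSV);V=hsv[...,2]
for t in (110,130,150,170): print("carton",blob(s,im,V>t,.029,(445,-355)))
E
```

```text
t 14.2 tcp mm [ 446.1 -355.4  169.2] close deg 22.7 tilt [ 0.001 -0.   ] F [0.7 0.1 0.4] gap 85.2 grip 0.0 j [ 1.1   0.7  -0.77  1.8   0.61  0.9   0.45]
carton (np.float64(127.12452712331948), array([ 572.1, -353.8]), array([ 573.2, -353.7]), array([64.5, 59.7]), 2.1, array([ 573.8, -356.3]), 32.9, np.float64(175.9))
carton (np.float64(102.18954752994225), array([ 418.3, -453.6]), array([ 412.2, -459.6]), array([382.3, 253.3]), 21.5, array([ 425. , -488.2]), 195.4, np.float64(-179.3))
carton (np.float64(127.22931626566532), array([ 572.2, -353.8]), array([ 572.7, -353.5]), array([62.8, 58.5]), 2.8, array([ 572.8, -355.6]), 31.5, np.float64(-169.6))
carton (np.float64(126.7114559638681), array([ 571.7, -353.5]), array([ 572.6, -353. ]), array([61.9, 57.1]), 5.8, array([ 572.6, -355.5]), 31.2, np.float64(-158.7))
```

View pics/w5.png

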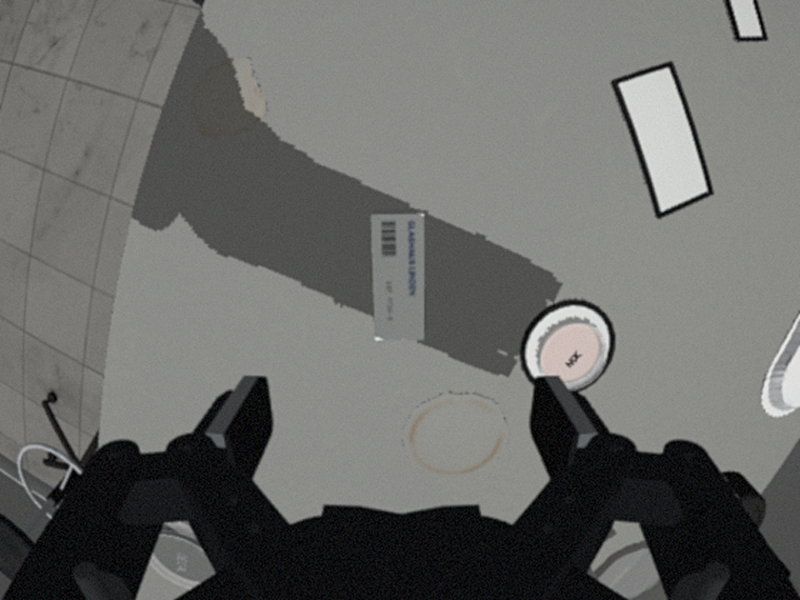

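The dish lies in the nest at (568,348). The carton's top face runs from (371,214) to (425,340), aligned with the fingers, and the carton tray's corners are at (612,81), (672,63), (713,193) and (659,217).

```bash
python3 - <<'E'
from h import *
s=ctrl.state()
def q(P,z):
    p=px2w("wrist",np.array(P)*.7,z,s)[:,:2]*1000; print(p.round(1).tolist(),p.mean(0).round(1)); 
    for a,b in ((0,3),(1,2)): d=p[a]-p[b]; print(np.hypot(*d).round(1),np.degrees(np.arctan2(d[1],d[0])).round(1))
q([[371,214],[424,213],[425,339],[375,340]],.029)
q([[612,81],[672,63],[713,193],[659,217]],.006)
E
```

```text
[[413.8, -324.1], [443.4, -311.1], [476.8, -386.4], [446.7, -399.7]] [ 445.2 -355.4]
82.5 113.6
82.3 113.9
[[528.1, -172.1], [567.0, -132.0], [642.9, -202.5], [604.9, -242.4]] [ 585.7 -187.3]
104.2 137.5
103.5 137.1
```

Scaled: -161 mm / 200 = -0.805, -150 mm / 200 = -0.75.

{"method": "send_rows", "body": {
  "motion": [
    [[-0.005, 0, -0.2], 0],
    [[-0.005, 0, -0.4], 0],
    [[-0.005, 0, -0.6], 0],
    [[-0.005, 0, -0.75], 0],
    [[-0.005, 0, -0.805], 0]
  ]
}}

```text
clock: 14.75
ee_pos: [0.4426, -0.3544, 0.0048]
ee_rot: [-1.737, -2.612, -0.0]
ft_force: [-0.3, 0.3, -0.4]
finger_gap: 0.0854
gripper_force: 0.0
```

{"method": "send_rows", "body": {
  "motion": [
    [[0, 0, 0], 0],
    [[0, 0, 0], 0],
    [[0, 0, 0], 0]
  ]
}}

```text
clock: 15.05
ee_pos: [0.445, -0.3564, 0.0095]
ee_rot: [1.74, 2.612, -0.0]
ft_force: [-0.0, 0.4, 0.9]
finger_gap: 0.0855
gripper_force: 0.0
```

{"method": "send_rows", "body": {
  "motion": [
    [[0, 0, 0], 0],
    [[0, 0, 0], 0],
    [[0, 0, 0], 0],
    [[0, 0, 0], 0],
    [[0, 0, 0], 0]
  ],
  "hand": 0.25,
  "squeeze": 30
}}

```text
clock: 15.55
ee_pos: [0.4439, -0.356, 0.0084]
ee_rot: [1.741, 2.614, -0.001]
ft_force: [-0.7, 0.6, 4.7]
finger_gap: 0.032
gripper_force: 31.3
```

{"method": "send_rows", "body": {
  "motion": [
    [[0, 0, 0], 0],
    [[0, 0, 0], 0],
    [[0, 0, 0], 0]
  ]
}}

```text
clock: 15.85
ee_pos: [0.4439, -0.356, 0.0084]
ee_rot: [1.741, 2.614, -0.001]
ft_force: [-0.6, 0.0, 6.0]
finger_gap: 0.0322
gripper_force: 31.4
```

Scaled: 60 mm / 200 = 0.3, 50 mm / 200 = 0.25, 0.1 rad / 3.1416 = 0.0318.

{"method": "send_rows", "body": {
  "motion": [
    [[0, 0, 0.06], 0],
    [[0, 0, 0.15], 0],
    [[0, 0, 0.25], 0],
    [[0.025, 0.03, 0.3], 0.0095],
    [[0.1, 0.12, 0.3], 0.0318]
  ]
}}

```text
clock: 16.35
ee_pos: [0.463, -0.3341, 0.0693]
ee_rot: [1.609, 2.696, -0.004]
ft_force: [0.3, -0.2, -0.9]
finger_gap: 0.0318
gripper_force: 30.6
```

Scaled: 145 mm / 200 = 0.725, 121 mm / 200 = 0.605, 0.32 rad / 3.1416 = 0.1019.

{"method": "send_rows", "body": {
  "motion": [
    [[0.125, 0.15, 0], 0.0255],
    [[0.25, 0.3, 0], 0.0509],
    [[0.375, 0.45, 0], 0.0764],
    [[0.5, 0.6, 0], 0.0955],
    [[0.605, 0.725, 0], 0.1019]
  ]
}}

```text
clock: 16.85
ee_pos: [0.586, -0.1837, 0.068]
ee_rot: [-1.151, -2.923, -0.002]
ft_force: [0.8, -1.0, -0.3]
finger_gap: 0.0321
gripper_force: 30.6
```

Scaled: -30 mm / 200 = -0.15, -15 mm / 200 = -0.075.

{"method": "send_rows", "body": {
  "motion": [
    [[0, 0, 0], 0],
    [[0, 0, -0.075], 0],
    [[0, 0, -0.15], 0],
    [[0, 0, -0.15], 0],
    [[0, 0, -0.15], 0]
  ]
}}

```text
clock: 17.35
ee_pos: [0.5833, -0.1877, 0.0367]
ee_rot: [-1.159, -2.918, 0.002]
ft_force: [-0.3, 0.1, -1.0]
finger_gap: 0.032
gripper_force: 30.6
```

```bash
python3 - <<'E'
from h import *
pose(); s,im=shot("w6")
E
```

```text
t 17.35 tcp mm [ 583.3 -187.7   36.7] close deg 46.7 tilt [-0.002 -0.   ] F [-0.3  0.1 -1. ] gap 32.0 grip 30.6 j [ 0.68  0.94 -0.71  1.75  0.84  0.79  0.36]
```

View pics/w6.png

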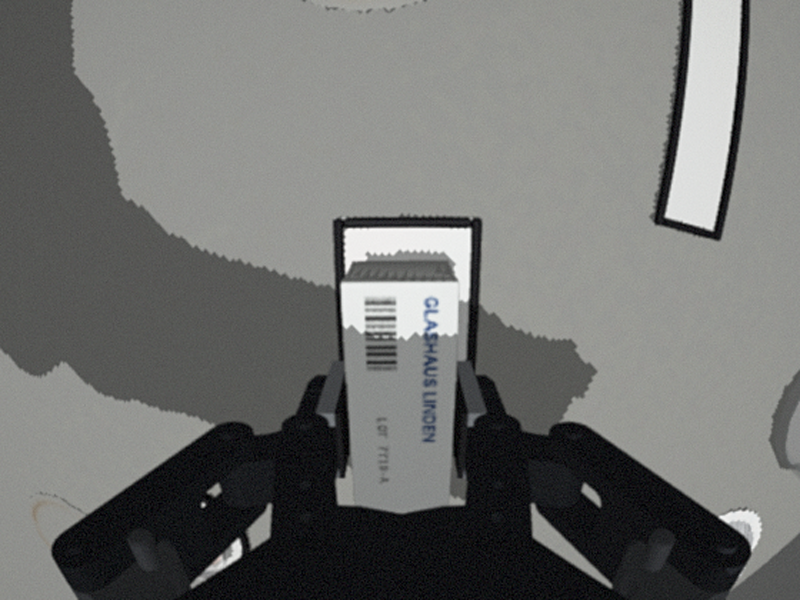

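The carton is held square over its tray. The tray's far outer corners are at (334,219) and (481,217), and the carton's far bottom edge runs from about (353,263) to (451,261).

```bash
python3 - <<'E'
from h import *
s=ctrl.state(); pose()
a=px2w("wrist",np.array([[334,219],[481,217]])*.7,.006,s)[:,:2]*1000
b=px2w("wrist",np.array([[353,263],[451,261]])*.7,.028,s)[:,:2]*1000
c=px2w("wrist",np.array([[341,281],[460,280]])*.7,.028+.029,s)[:,:2]*1000
u=np.array([np.cos(np.radians(137)),np.sin(np.radians(137))])
for n,p,h in(("tray",a,53.5),("cartbot",b,41.5),("carttop",c,41.5)):
    d=p[1]-p[0]; print(n,p.round(1).tolist(),np.hypot(*d).round(1),np.degrees(np.arctan2(d[1],d[0])).round(1),"centre",(p.mean(0)-u*h).round(1))
E
```

```text
t 17.4 tcp mm [ 584.  -187.5   37.4] close deg 46.7 tilt [-0.001 -0.   ] F [ 0.3 -0.4 -1. ] gap 32.0 grip 30.6 j [ 0.68  0.94 -0.71  1.75  0.84  0.79  0.36]
tray [[529.2, -170.3], [566.9, -129.1]] 55.8 47.5 centre [ 587.2 -186.2]
cartbot [[544.5, -172.0], [566.7, -147.5]] 33.0 47.9 centre [ 585.9 -188.1]
carttop [[543.3, -171.4], [565.6, -147.3]] 32.9 47.2 centre [ 584.8 -187.6]
```

{"method": "send_rows", "body": {
  "motion": [
    [[0, 0, 0], 0],
    [[0, 0, 0], 0]
  ]
}}

```text
clock: 17.6
ee_pos: [0.5849, -0.1871, 0.0384]
ee_rot: [1.158, 2.919, -0.0]
ft_force: [0.4, 0.3, 0.1]
finger_gap: 0.032
gripper_force: 30.6
```

Scaled: -26 mm / 200 = -0.13, -25 mm / 200 = -0.125.

{"method": "send_rows", "body": {
  "motion": [
    [[0.005, 0.0025, -0.05], 0],
    [[0.005, 0.0025, -0.09], 0],
    [[0.005, 0.0025, -0.115], 0],
    [[0.005, 0.0025, -0.125], 0],
    [[0.005, 0.0025, -0.13], 0]
  ]
}}

```text
clock: 18.1
ee_pos: [0.5855, -0.1861, 0.0114]
ee_rot: [-1.157, -2.92, 0.0]
ft_force: [-0.7, 0.1, 0.1]
finger_gap: 0.0319
gripper_force: 30.6
```

Scaled: -2 mm / 200 = -0.01, -1 mm / 200 = -0.005.

{"method": "send_rows", "body": {
  "motion": [
    [[0, 0, -0.005], 0],
    [[0, 0, -0.01], 0],
    [[0, 0, -0.01], 0]
  ]
}}

```text
clock: 18.4
ee_pos: [0.5858, -0.1861, 0.0109]
ee_rot: [1.157, 2.92, -0.001]
ft_force: [-2.2, -0.4, 5.1]
finger_gap: 0.0317
gripper_force: 31.3
```

{"method": "send_rows", "body": {
  "motion": [
    [[0, 0, 0], 0],
    [[0, 0, 0], 0],
    [[0, 0, 0], 0],
    [[0, 0, 0], 0],
    [[0, 0, 0], 0]
  ],
  "hand": 1
}}

```text
clock: 18.9
ee_pos: [0.5857, -0.1863, 0.0098]
ee_rot: [-1.158, -2.92, 0.0]
ft_force: [-0.1, -0.2, -0.6]
finger_gap: 0.0853
gripper_force: 0.0
```

{"method": "send_rows", "body": {
  "motion": [
    [[0, 0, 0.075], 0],
    [[0, 0, 0.225], 0],
    [[0, 0, 0.45], 0],
    [[0, 0, 0.675], 0],
    [[0, 0, 0.9], 0]
  ]
}}

```text
clock: 19.4
ee_pos: [0.5855, -0.1859, 0.1927]
ee_rot: [1.156, 2.921, 0.0]
ft_force: [0.6, -0.5, -0.1]
finger_gap: 0.0855
gripper_force: 0.0
```

Scaled: 200 mm / 200 = 1, 160 mm / 200 = 0.8, -0.15 rad / 3.1416 = -0.0477.

{"method": "send_rows", "body": {
  "motion": [
    [[-0.005, 0.2, 0.025], -0.0095],
    [[-0.01, 0.4, 0.05], -0.0191],
    [[-0.02, 0.6, 0.05], -0.0286],
    [[-0.025, 0.8, 0.05], -0.0382],
    [[-0.035, 1, 0.05], -0.0477]
  ]
}}

```text
clock: 19.9
ee_pos: [0.5785, 0.0154, 0.2012]
ee_rot: [1.374, 2.824, 0.001]
ft_force: [0.1, -0.4, -0.6]
finger_gap: 0.0857
gripper_force: 0.0
```

Scaled: 200 mm / 200 = 1, 160 mm / 200 = 0.8, -0.15 rad / 3.1416 = -0.0477.

{"method": "send_rows", "body": {
  "motion": [
    [[-0.005, 0.2, 0], -0.0095],
    [[-0.01, 0.4, 0], -0.0191],
    [[-0.02, 0.6, 0], -0.0286],
    [[-0.025, 0.8, 0], -0.0382],
    [[-0.035, 1, 0], -0.0477]
  ]
}}

```text
clock: 20.4
ee_pos: [0.5714, 0.2155, 0.2011]
ee_rot: [1.582, 2.714, 0.001]
ft_force: [1.5, -0.3, 0.5]
finger_gap: 0.0858
gripper_force: 0.0
```

Scaled: 141 mm / 200 = 0.705, 120 mm / 200 = 0.6, -0.075 rad / 3.1416 = -0.0239.

{"method": "send_rows", "body": {
  "motion": [
    [[-0.005, 0.2, 0], -0.008],
    [[-0.01, 0.4, 0], -0.0159],
    [[-0.02, 0.6, 0], -0.0239],
    [[-0.02, 0.705, 0], -0.0239],
    [[-0.02, 0.705, 0], -0.0239]
  ]
}}

```text
clock: 20.9
ee_pos: [0.5654, 0.3601, 0.2013]
ee_rot: [-1.672, -2.656, -0.005]
ft_force: [-0.0, 0.1, 0.5]
finger_gap: 0.0852
gripper_force: 0.0
```

{"method": "send_rows", "body": {
  "motion": [
    [[0, 0, 0], 0],
    [[0, 0, 0], 0],
    [[0, 0, 0], 0]
  ]
}}

```text
clock: 21.2
ee_pos: [0.5684, 0.3528, 0.2001]
ee_rot: [1.684, 2.651, -0.001]
ft_force: [-0.5, 0.9, -0.2]
finger_gap: 0.0854
gripper_force: 0.0
```

```bash
python3 - <<'E'
from h import *
pose(); s,im=shot("w7")
E
```

```text
t 21.2 tcp mm [568.4 352.8 200.1] close deg 25.1 tilt [ 0.    -0.001] F [-0.5  0.9 -0.2] gap 85.4 grip 0.0 j [-0.22  0.78 -0.71  1.48  0.54  1.09 -0.6 ]
```

View pics/w7.png

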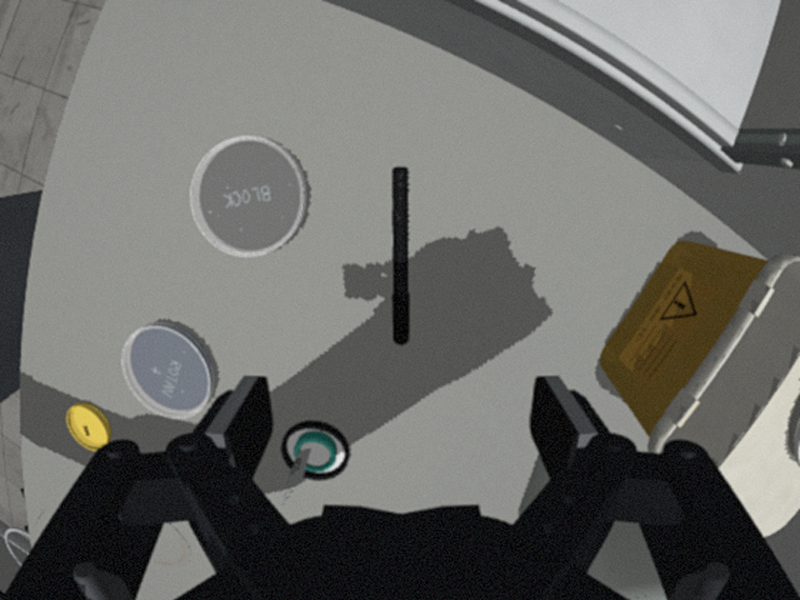

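The marker runs from (400,167) to (401,345), aligned with the fingers.

```bash
python3 - <<'E'
from h import *
s=ctrl.state()
p=px2w("wrist",np.array([[400.5,167],[401.5,345]])*.7,.010,s)[:,:2]*1000
d=p[0]-p[1];print(p.round(1),p.mean(0).round(1),np.hypot(*d),np.degrees(np.arctan2(d[1],d[0])))
E
```

```text
[[539.2 415.8]
 [597.1 293.9]] [568.2 354.8] 134.97433450476015 115.41886088456035
```

Scaled: -185 mm / 200 = -0.925, -170 mm / 200 = -0.85.

{"method": "send_rows", "body": {
  "motion": [
    [[0, 0.01, -0.225], 0],
    [[0, 0.01, -0.45], 0],
    [[0, 0.01, -0.675], 0],
    [[0, 0.01, -0.85], 0],
    [[0, 0.01, -0.925], 0]
  ]
}}

```text
clock: 21.75
ee_pos: [0.5662, 0.354, 0.0112]
ee_rot: [-1.682, -2.651, 0.009]
ft_force: [-0.2, -0.0, 0.0]
finger_gap: 0.0854
gripper_force: 0.0
```

Scaled: -9 mm / 200 = -0.045, -5 mm / 200 = -0.025.

{"method": "send_rows", "body": {
  "motion": [
    [[0, 0, -0.025], 0],
    [[0, 0, -0.045], 0],
    [[0, 0, -0.045], 0],
    [[0, 0, -0.045], 0]
  ]
}}

```text
clock: 22.15
ee_pos: [0.5686, 0.3575, 0.0077]
ee_rot: [1.682, 2.653, 0.004]
ft_force: [-0.2, 0.6, 0.3]
finger_gap: 0.0854
gripper_force: 0.0
```

Scaled: -1 mm / 200 = -0.005.

{"method": "send_rows", "body": {
  "motion": [
    [[0, 0, -0.005], 0],
    [[0, 0, -0.005], 0],
    [[0, 0, -0.005], 0],
    [[0, 0, -0.005], 0]
  ]
}}

```text
clock: 22.55
ee_pos: [0.5677, 0.3568, 0.0051]
ee_rot: [1.682, 2.653, -0.0]
ft_force: [-0.1, 0.1, 0.6]
finger_gap: 0.0857
gripper_force: 0.0
```

{"method": "send_rows", "body": {
  "motion": [
    [[0, 0, 0], 0],
    [[0, 0, 0], 0],
    [[0, 0, 0], 0],
    [[0, 0, 0], 0],
    [[0, 0, 0], 0]
  ],
  "hand": 0.05,
  "squeeze": 30
}}

```text
clock: 23.05
ee_pos: [0.5676, 0.3567, 0.0049]
ee_rot: [-1.682, -2.653, 0.001]
ft_force: [-0.4, -0.8, 14.7]
finger_gap: 0.0126
gripper_force: 20.3
```

{"method": "send_rows", "body": {
  "motion": [
    [[0, 0, 0], 0],
    [[0, 0, 0], 0],
    [[0, 0, 0], 0],
    [[0, 0, 0], 0]
  ]
}}

```text
clock: 23.45
ee_pos: [0.5677, 0.3569, 0.005]
ee_rot: [-1.682, -2.654, -0.0]
ft_force: [0.2, 0.3, 1.2]
finger_gap: 0.0121
gripper_force: 31.1
```

Scaled: 150 mm / 200 = 0.75, 110 mm / 200 = 0.55.

{"method": "send_rows", "body": {
  "motion": [
    [[0, 0, 0.06], 0],
    [[0, 0, 0.175], 0],
    [[0, 0, 0.35], 0],
    [[0, 0, 0.55], 0],
    [[0, 0, 0.75], 0]
  ]
}}

```text
clock: 23.95
ee_pos: [0.5673, 0.3566, 0.1569]
ee_rot: [-1.681, -2.654, 0.001]
ft_force: [0.2, 0.5, 1.2]
finger_gap: 0.012
gripper_force: 31.0
```

Scaled: -110 mm / 200 = -0.55, -75 mm / 200 = -0.375, 0.06 rad / 3.1416 = 0.0191.

{"method": "send_rows", "body": {
  "motion": [
    [[0, 0, 0.175], 0],
    [[0, -0.05, 0.225], 0],
    [[0.005, -0.2, 0.225], 0.0064],
    [[0.015, -0.375, 0.225], 0.0127],
    [[0.0225, -0.55, 0.225], 0.0191]
  ]
}}

```text
clock: 24.45
ee_pos: [0.5716, 0.2449, 0.1997]
ee_rot: [1.599, 2.704, -0.002]
ft_force: [0.5, -0.3, -0.9]
finger_gap: 0.012
gripper_force: 31.0
```

Scaled: -175 mm / 200 = -0.875, -140 mm / 200 = -0.7, 0.125 rad / 3.1416 = 0.0398.

{"method": "send_rows", "body": {
  "motion": [
    [[0.0075, -0.175, 0], 0.008],
    [[0.015, -0.35, 0], 0.0159],
    [[0.0225, -0.525, 0], 0.0239],
    [[0.03, -0.7, 0], 0.0318],
    [[0.035, -0.875, 0], 0.0398]
  ]
}}

```text
clock: 24.95
ee_pos: [0.5784, 0.0695, 0.1996]
ee_rot: [-1.428, -2.798, 0.002]
ft_force: [1.5, -0.1, -0.4]
finger_gap: 0.0125
gripper_force: 31.0
```

Scaled: -69 mm / 200 = -0.345, 1.5 mm / 200 = 0.0075, 0.04 rad / 3.1416 = 0.0127.

{"method": "send_rows", "body": {
  "motion": [
    [[0.0075, -0.175, 0], 0.0064],
    [[0.015, -0.3, 0], 0.0127],
    [[0.015, -0.345, 0], 0.0127],
    [[0.015, -0.345, 0], 0.0127],
    [[0.015, -0.345, 0], 0.0127]
  ]
}}

```text
clock: 25.45
ee_pos: [0.5818, 0.0045, 0.2001]
ee_rot: [-1.371, -2.826, -0.002]
ft_force: [-0.1, 0.2, 0.4]
finger_gap: 0.0119
gripper_force: 31.0
```

Scaled: -160 mm / 200 = -0.8, -140 mm / 200 = -0.7.

{"method": "send_rows", "body": {
  "motion": [
    [[0, 0, -0.175], 0],
    [[0, 0, -0.35], 0],
    [[0, 0, -0.525], 0],
    [[0, 0, -0.7], 0],
    [[0, 0, -0.8], 0]
  ]
}}

```text
clock: 25.95
ee_pos: [0.5806, 0.0053, 0.0375]
ee_rot: [-1.367, -2.825, 0.001]
ft_force: [-0.5, -0.4, -1.0]
finger_gap: 0.0128
gripper_force: 31.0
```

{"method": "send_rows", "body": {
  "motion": [
    [[0, 0, 0], 0],
    [[0, 0, 0], 0],
    [[0, 0, 0], 0],
    [[0, 0, 0], 0]
  ]
}}

```text
clock: 26.35
ee_pos: [0.5832, 0.0033, 0.0414]
ee_rot: [1.372, 2.824, 0.002]
ft_force: [0.3, -0.5, -0.0]
finger_gap: 0.0122
gripper_force: 31.0
```

```bash
python3 - <<'E'
from h import *
pose(); s,im=shot("w8")
E
```

```text
t 26.35 tcp mm [583.2   3.3  41.4] close deg 38.2 tilt [0.002 0.   ] F [ 0.3 -0.5 -0. ] gap 12.2 grip 31.0 j [ 0.34  0.89 -0.65  1.84  0.81  0.7  -0.11]
```

View pics/w8.png

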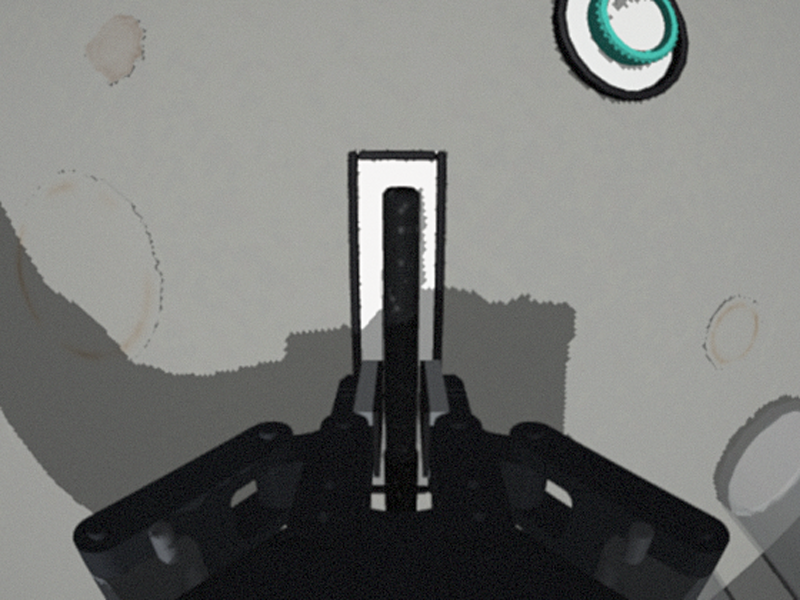

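The marker is centred sideways over its tray. The marker's far end is at (401,187) and the tray's far outer edge at (397,152).

```bash
python3 - <<'E'
from h import *
s=ctrl.state();u=np.array([np.cos(np.radians(128)),np.sin(np.radians(128))])
print(px2w("wrist",np.array([[397,152]])*.7,.006,s)[0,:2]*1000-80*u, px2w("wrist",np.array([[401,187]])*.7,.043,s)[0,:2]*1000-67.5*u)
E
```

```text
[ 5.84117678e+02 -2.02429508e-01] [584.54591413   1.62951455]
```

Scaled: -33 mm / 200 = -0.165, -32 mm / 200 = -0.16.

{"method": "send_rows", "body": {
  "motion": [
    [[0, -0.005, -0.06], 0],
    [[0, -0.005, -0.11], 0],
    [[0, -0.005, -0.145], 0],
    [[0, -0.005, -0.16], 0],
    [[0, -0.005, -0.165], 0]
  ]
}}

```text
clock: 26.9
ee_pos: [0.5812, 0.0014, 0.0073]
ee_rot: [-1.373, -2.825, 0.004]
ft_force: [-6.3, -1.5, 17.6]
finger_gap: 0.0121
gripper_force: 33.1
```

Scaled: -1.5 mm / 200 = -0.0075, -1 mm / 200 = -0.005.

{"method": "send_rows", "body": {
  "motion": [
    [[0, 0, 0], 0],
    [[0, 0, -0.005], 0],
    [[0, 0, -0.0075], 0]
  ]
}}

```text
clock: 27.2
ee_pos: [0.5812, 0.0014, 0.0073]
ee_rot: [-1.373, -2.825, 0.005]
ft_force: [-7.6, -2.0, 26.1]
finger_gap: 0.0122
gripper_force: 34.0
```

Scaled: 2.5 mm / 200 = 0.0125.

{"method": "send_rows", "body": {
  "motion": [
    [[0, 0, 0.0125], 0],
    [[0, 0, 0.0125], 0]
  ]
}}

```text
clock: 27.4
ee_pos: [0.5824, 0.0018, 0.008]
ee_rot: [1.373, 2.825, 0.0]
ft_force: [0.8, -0.3, -0.5]
finger_gap: 0.0119
gripper_force: 31.0
```

{"method": "send_rows", "body": {
  "motion": [
    [[0, 0, 0], 0],
    [[0, 0, 0], 0],
    [[0, 0, 0], 0],
    [[0, 0, 0], 0],
    [[0, 0, 0], 0]
  ],
  "hand": 0.7
}}

```text
clock: 27.9
ee_pos: [0.5821, 0.0018, 0.0077]
ee_rot: [-1.373, -2.825, 0.0]
ft_force: [0.4, -0.2, 0.5]
finger_gap: 0.0598
gripper_force: 0.0
```

Scaled: 180 mm / 200 = 0.9, 135 mm / 200 = 0.675.

{"method": "send_rows", "body": {
  "motion": [
    [[0, 0, 0.075], 0],
    [[0, 0, 0.225], 0],
    [[0, 0, 0.45], 0],
    [[0, 0, 0.675], 0],
    [[0, 0, 0.9], 0]
  ]
}}

```text
clock: 28.4
ee_pos: [0.5818, 0.002, 0.1907]
ee_rot: [1.372, 2.826, 0.0]
ft_force: [0.7, -1.4, -0.3]
finger_gap: 0.0599
gripper_force: 0.0
```

Scaled: -90 mm / 200 = -0.45, -60 mm / 200 = -0.3.

{"method": "send_rows", "body": {
  "motion": [
    [[-0.1, -0.15, 0.1], 0],
    [[-0.2, -0.3, 0.2], 0],
    [[-0.3, -0.45, 0.3], 0],
    [[-0.3, -0.45, 0.3], 0],
    [[-0.3, -0.45, 0.3], 0]
  ]
}}

```text
clock: 28.9
ee_pos: [0.5221, -0.0889, 0.2491]
ee_rot: [1.375, 2.823, -0.0]
ft_force: [-0.4, 0.0, 1.0]
finger_gap: 0.0598
gripper_force: 0.0
```

```bash
python3 - <<'E'
from h import *
pose(); s,a=shot("w9"); s2,b=shot("s9","scene")
A=cv2.resize(a,(800,600),interpolation=cv2.INTER_CUBIC)[:430]
cv2.imwrite("pics/w9c.png",A)
cv2.imwrite("pics/s9c.png",cv2.resize(b[120:310,100:400],(800,507),interpolation=cv2.INTER_CUBIC))
E
```

```text
t 28.9 tcp mm [522.1 -88.9 249.1] close deg 38.1 tilt [ 0.002 -0.001] F [-0.4  0.   1. ] gap 59.8 grip 0.0 j [ 0.7   0.57 -0.9   1.82  0.52  1.01  0.26]
```

View pics/w9.png

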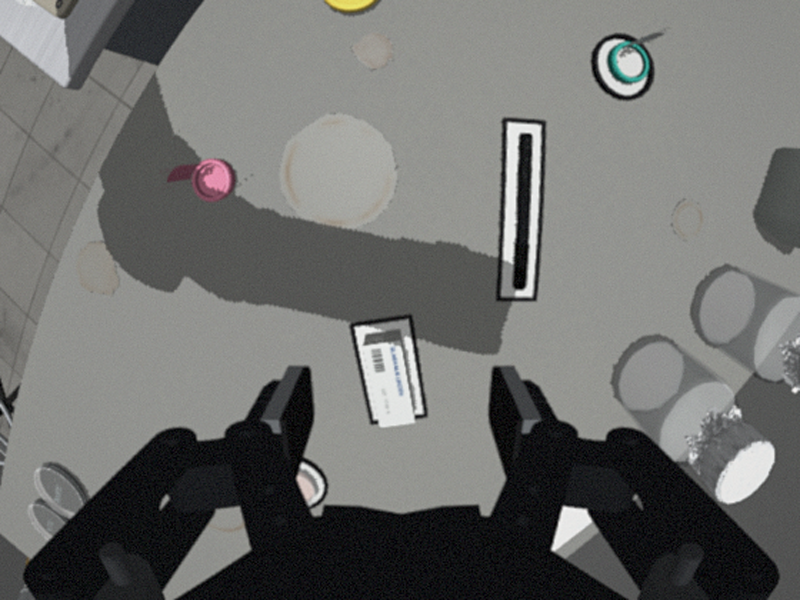

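View pics/s9c.png

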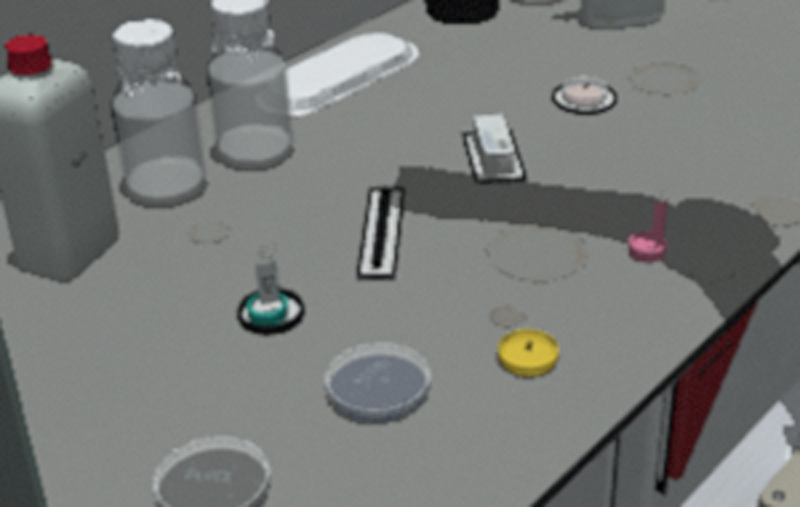

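The tube is in its cup (628,62) and the marker in its tray (520,210). The carton is in its tray (390,370) and the dish in its nest. The carton looks near one end, so I'll check that and the dish.

```bash
python3 - <<'E'
from h import *
im=cv2.imread("pics/w9.png"); c=im[300:440,330:450]
cv2.imwrite("pics/c9.png",cv2.resize(c,(600,700)[::1] if 0 else (514,600),interpolation=cv2.INTER_CUBIC))
E
```

```text
(no output)
```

View pics/c9.png

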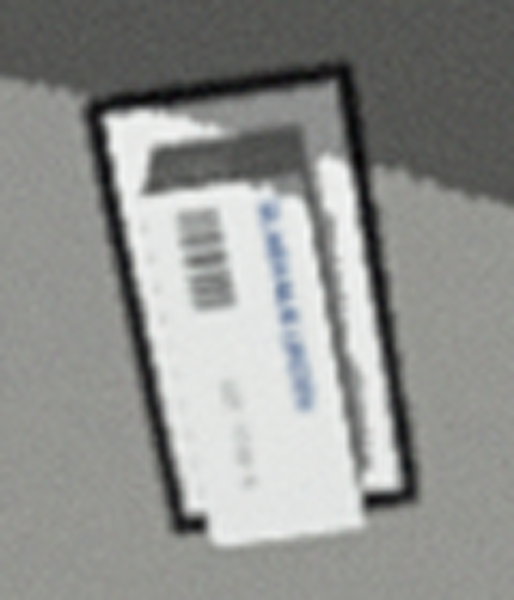

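```bash
python3 - <<'E'
from h import *
s=ctrl.state()
f=lambda P,z:px2w("wrist",(np.array(P,float)/4.283+[330,300])*.7,z,s)[:,:2]*1000
t=f([[88,103],[350,65],[415,500],[175,530]],.006)
b=f([[153,148],[302,125]],.0025); c=f([[142,193],[303,190],[365,525],[210,545]],.0315)
C=t.mean(0); u=np.array([np.cos(np.radians(137)),np.sin(np.radians(137))]); v=np.array([u[1],-u[0]])
for n,p in(("tray",t),("bot",b),("top",c)): print(n,np.c_[(p-C)@v,(p-C)@u].round(1).tolist())
E
```

```text
tray [[-27.1, 52.4], [27.6, 52.4], [27.1, -52.5], [-27.7, -52.3]]
bot [[-16.0, 39.2], [15.7, 39.6]]
top [[-15.8, 41.1], [15.5, 37.0], [16.6, -41.3], [-16.6, -41.4]]
```

```bash
python3 -c "
from workcell import ctrl
print(ctrl.sign_off())"
```

```text
the job is handed in; nothing more can be done
None
```

The tube, small dish, carton and marker were each set in their trays in the order asked and let go, and the job was handed in at about 29 s; the last pictures show all four in place and the two large dark dishes where they were.

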